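# Slide the drip dish between the pot feet onto its mat

### The arm

A 6-joint arm with a two-finger parallel gripper is mounted at the origin on the work surface. World frame = base frame: x ahead of the robot, y to its left, z up, the work surface at z = 0. Lengths are in mm, angles in rad, forces in N, time in s.
With the tool pointing down it reaches from about 350 to 775 mm from the base axis. Payload 7.3 kg.
Tool frame: the origin (TCP) lies at the centre of the arm's flange, where the gripper is bolted on; the fingertips stand 178 mm ahead of it and the grasp point (between the pads) lies 159 mm ahead of it; z points along the fingers, y is the direction in which the jaws open and shut (so a half turn about z gives the same grasp; the last joint's range is limited). The gripper opens to 92 mm and grips with 3 to 60 N. Pads are 19 mm wide; open, the fingers measure 130 mm over their backs; the gripper's body (75 mm by 190 mm) begins 47 mm behind the grasp point.
Start: joints at [1.186, 0.342, 1.524, -0, 1.275, -0.146], TCP at [124.159, 510.11, 404.741] pointing down, gripper open.
Joint ranges: [-2.53, 2.53], [-0.77, 2.02], [0.04, 2.7], [-1, 4.14], [0.28, 2.66], [-3.11, 3.11]. Speed limits (rad/s): [2.57, 2.57, 3.14, 3.14, 3.14, 3.14].

### API

Orientations are given as [roll, pitch, yaw] about the fixed x, y, z axes, in that order (R = Rz(yaw) Ry(pitch) Rx(roll)).
In Python, from plant import get_obs, capture, close_job gives the robot as it stands. The module is installed in compiled form; this text tells all that it offers.
- The arm moves only by the shell command python3 -m pendant 'ROWS'. ROWS is JSON, a list of rows, each a list of 3 entries, a list of its own where there are three numbers: the shift along the tool's x, y, z in m, then the turn, a rotation vector about the tool's x, y, z in rad, then the finger opening in m, from 0 to 0.0918. In form: [[[tx, ty, tz], [wx, wy, wz], fingers], ...]. A call has 1 to 10 rows; each row is the pose to reach, as a shift and turn from the pose commanded when the call began, along the tool's axes at that moment; what a row does not reach only later rows make up. A row lasts 1/12 s, in which the tool goes at most 41.7 mm and 7.16 degrees, less where a joint would pass 70% of its speed; a pose out of reach is approached as far as the arm can. A call with a gripper value outside its range is refused whole. The fingers move at their own pace and stop on an object; the grip force is fixed at half the most. Time passes only in rows, so rows that repeat a pose let the fingers close. It gives the time, the measured TCP pose, the force and the opening at its end, in the units of the state.
- get_obs(): the state, without advancing time (a new reading comes with each control period).
- capture(name): name is "scene" or "top" or "wrist"; returns a dict with "color" (420x560x3 uint8, red, green, blue), "mtx" (3x3 intrinsics, pixels), "dist" ([k1, k2, p1, p2, k3] as OpenCV has them; the pictures are not rectified), "rvec" (rotation vector, rad) and "tvec" (3), from world to camera coordinates, as OpenCV has them. Camera axes: x right, y down, z forward; pixel columns grow to the right and rows downward; lengths in mm; the calibration is good to about 2 mm. A picture is of the moment at which its call begins. There is no depth.
- close_job(): hands the job in, once; it reports no verdict.
The state is a dict: "time": time; "joint_positions": joint angles; "dq": joint speeds; "tau": joint torques, N m; "tool_pos": TCP position; "tcp_rot": TCP orientation; "contact_force": force on the tool from outside, world axes, zero at the start; "moment": the same for the moment, N m; "grip_width": finger opening in mm.
Only numpy, scipy, OpenCV 4.12 (cv2) and the standard library are available. Lean on these libraries where they do the work, as an engineer would, in place of code of your own. Each camera call takes 0.05 s, during which the arm holds its last target. There are 200 camera calls.

### The job

With the fingertips, push the white ceramic dish along the worktop through the gap between the two upside-down terracotta pots that are screwed down, and on to the round cork mat on the other side, so that the dish stands wholly on the mat. Only push it: never lift, tip or carry the dish, and leave everything else on the worktop where it is.

Things in the scene. Friction and masses are not known exactly. Their poses are not given: they have to be found in the camera images.
- dish: the white ceramic dish: round, open-topped, 90 mm outside diameter, 28 mm tall, upright outer wall, 5 mm thick wall, about 0.3 kg; loose on the worktop, slides when pushed and stays where the push stops. Origin: centre of its underside; z up. Starts about 0.17 to 0.34 m to the left or to the right of the fixed pots
- pots: two squat terracotta pots standing upside down, screwed to the worktop (they cannot move), each 55 mm tall with a round upright-sided rim 90 mm across and 26 mm high at the bottom, tapering above to 70 mm. Origin: on the worktop midway between them. Their centres lie at +94 and -94 mm along this frame's x axis, so that the gap between the rims is 98 mm; the way through the gap runs along this frame's y axis
- mat: round cork mat let into the worktop, fixed, flush (no step), 124 mm across, on the other side of the pots from the dish. Origin: its centre, at worktop height
- grey_pot: bystander: grey plastic flower pot, 90 mm across the rim, 80 mm tall. Origin on its underside
- fork: bystander: steel three-pronged hand fork with a wooden handle, 250 mm long, lying flat, 22 mm high; x points to the prongs. Origin on its underside
- scoop: bystander: plastic scoop lying flat, a 100 x 70 x 40 mm trough with a 100 mm round handle; x points from handle to trough. Origin on its underside
- bottle: bystander: empty green glass bottle with a twist cap, 68 mm across, 210 mm tall. Origin on its underside
- jar: bystander: clear glass jar with a steel lid, 72 mm across, 100 mm tall. Origin on its underside
- clay_pot: bystander: small loose terracotta pot standing upright, 72 mm across the rim, 65 mm tall. Origin on its underside
- brush: bystander: hand brush about 200 mm long, lying flat on the far side of the worktop. Origin on its underside
There are look-alikes about, which are no part of the job. Several things have the shape of the dish; the one meant has the colours described above.

How it is judged (in metres and radians):
On the way:
1. the dish is between the two fixed pots, in the gap (x of dish in the frame of pots between -0.02 and 0.02 m and y of dish in the frame of pots between -0.025 and 0.025 m and height (world z) of dish below 0.004 m and angle between dish's own z axis and vertical below 0.08 rad), for 0.05 s.
At the end, for the whole second after the job is handed in: The dish stands flat and at rest wholly on the mat: its centre within 17 mm of the mat's centre, having passed through the gap between the fixed pots (horizontal distance between dish and mat below 0.017 m and height (world z) of dish below 0.004 m and angle between dish's own z axis and vertical below 0.08 rad and linear speed of dish below 0.01 m/s); the robot touches nothing.
It fails at once if the dish is lifted off the worktop (over 8 mm) (height (world z) of dish above 0.008 m).
It fails at once if the dish is tipped (over 0.2 rad) (angle between dish's own z axis and vertical above 0.2 rad).
It fails at once if a bystander is shifted by more than 20 mm (distance of any of grey_pot, fork, scoop, bottle, jar, clay_pot, brush from where it was at the start of the episode above 0.02 m).
It also fails if it takes over 62 s, if anything falls off the work surface, if the arm or the gripper's body presses on something with over 40 N, if the wrist force passes 120 N, or if a joint passes its speed limit or range.

## Working session

There is one attempt and no reset: what is moved stays moved. The work goes in short steps, Python scripts to look and compute and a shell command to move; the robot and the scene stay as the last step left them, time stands still between calls to the robot, and variables do not carry over. Pictures are saved under pics/ and viewed, about 8 in all and at most 12, crops included, and the job is handed in when it is done.

```bash
mkdir -p pics; cat > h.py <<'E'
import numpy as np, cv2
from plant import get_obs, capture, close_job
def save(name,fn):
    c=capture(name); cv2.imwrite('pics/'+fn+'.png',c['color'][:,:,::-1]); np.save('pics/'+fn+'.npy',c,allow_pickle=True); return c
def load(fn): return np.load('pics/'+fn+'.npy',allow_pickle=True).item()
def px2w(c,uv,z=0.):
    n=cv2.undistortPoints(np.array(uv,float).reshape(-1,1,2),c['mtx'],c['dist']).reshape(-1,2)
    R=cv2.Rodrigues(np.array(c['rvec'],float))[0]; t=np.array(c['tvec'],float).ravel()
    d=np.c_[n,np.ones(len(n))]@R; o=-R.T@t
    return o+d*((z-o[2])/d[:,2])[:,None]
def w2px(c,P): return cv2.projectPoints(np.array(P,float).reshape(-1,1,3),np.array(c['rvec'],float),np.array(c['tvec'],float),c['mtx'],c['dist'])[0].reshape(-1,2)
E
python3 - <<'E'
from h import *
a=save('top','top0');b=save('scene','scene0')
print(get_obs())
for c in(a,b):
  R=cv2.Rodrigues(np.array(c['rvec'],float))[0];print(-R.T@np.array(c['tvec']).ravel())
E
```

```text
{'time': 0.1, 'joint_positions': array([ 1.18603558e+00,  3.42623536e-01,  1.52491219e+00,  6.74018779e-06,
        1.27537610e+00, -1.46020678e-01]), 'dq': array([ 0.0007679 , -0.00071598, -0.0042786 , -0.00066485,  0.00135986,
        0.00081059]), 'tau': array([ 6.34536918e-04, -4.32005847e+01, -2.44691688e+01,  7.18208752e-02,
        5.26966061e-02, -4.66885376e-05]), 'tool_pos': array([124.09408011, 510.00048339, 404.13285994]), 'tcp_rot': array([-3.14028846e+00, -1.98319044e-04,  2.90285049e+00]), 'contact_force': array([-0.22145173,  0.3849633 , -0.28067154]), 'moment': array([-0.02602774, -0.00711199,  0.06141871]), 'grip_width': 91.78147438598874}
[ 272.61194007  -65.45397246 1467.31139666]
[1475.30488219   76.7258147   856.00633243]
```

View pics/top0.png

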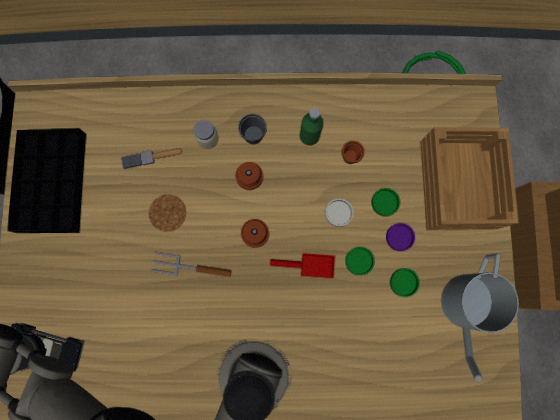

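View pics/scene0.png

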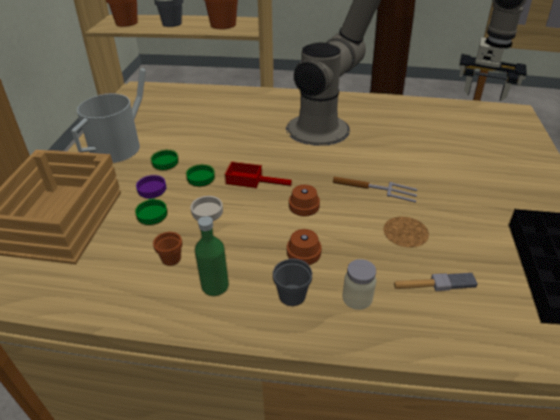

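The top view shows, of the dish shape: white (339,213), green (385,202), (360,261), (404,283) and purple (400,237). The white one fits the description. The fixed pots are at (249,176) and (255,233), and the mat at (168,212). I'll measure these and confirm the dish in a crop.

```bash
cat > m.py <<'E'
from h import *
from scipy.optimize import least_squares
def blob(c,mask,uv,r):
    m=np.zeros(mask.shape,np.uint8); cv2.circle(m,uv,r,1,-1); m=(m&mask.astype(np.uint8))
    n,l,s,ce=cv2.connectedComponentsWithStats(m); k=1+np.argmax(s[1:,4]); m=(l==k).astype(np.uint8)
    cs,_=cv2.findContours(m,cv2.RETR_EXTERNAL,cv2.CHAIN_APPROX_NONE); return cv2.convexHull(max(cs,key=len)).reshape(-1,2).astype(float),s[k]
def fit(c,hull,rings):
    # match filled silhouette hull of rings [(r,z)] by centroid
    m0=cv2.moments(hull.astype(np.float32)); g=np.array([m0['m10'],m0['m01']])/m0['m00']
    a=np.linspace(0,2*np.pi,73)[:-1]
    def f(p):
        P=np.vstack([np.c_[p[0]+r*np.cos(a),p[1]+r*np.sin(a),0*a+z] for r,z in rings])
        h=cv2.convexHull(w2px(c,P).astype(np.float32)); m=cv2.moments(h); return np.array([m['m10'],m['m01']])/m['m00']-g
    r=least_squares(f,px2w(c,g)[0,:2],diff_step=1e-2)
    P=np.vstack([np.c_[r.x[0]+q*np.cos(a),r.x[1]+q*np.sin(a),0*a+z] for q,z in rings])
    return r.x,cv2.contourArea(hull.astype(np.float32)),cv2.contourArea(cv2.convexHull(w2px(c,P).astype(np.float32)))
def white(c):
    h=cv2.cvtColor(c['color'],cv2.COLOR_RGB2HSV); return (h[...,1]<55)&(h[...,2]>95)
DISH=[(45,0),(45,28)]
def dish(c,uv,r=24):
    return fit(c,blob(c,white(c),uv,r)[0],DISH)
E
python3 - <<'E'
from m import *
a=load('top0');b=load('scene0')
cr=lambda c,u,v,w,h:cv2.resize(c['color'][v:v+h,u:u+w,::-1],None,fx=4,fy=4,interpolation=cv2.INTER_CUBIC)
cv2.imwrite('pics/crop.png',np.vstack([cr(a,130,150,200,75),cr(a,230,165,200,75)]))
for c,d,ps,m in((a,(339,213),[(249,176),(255,233)],(168,212)),(b,(207,209),[(304,200),(304,246)],(406,231))):
    print('dish',dish(c,d))
    h=cv2.cvtColor(c['color'],cv2.COLOR_RGB2HSV)
    red=((h[...,0]<9)|(h[...,0]>174))&(h[...,1]>120)
    for p in ps: print('pot',p,h[p[1]+6,p[0]],fit(c,blob(c,red,p,26)[0],[(45,0),(45,26),(35,55)]))
    # mat: darker than wood
    print(h[m[1],m[0]],h[m[1]+25,m[0]])
    cork=cv2.medianBlur(((h[...,2]<h[m[1],m[0],2]+18)).astype(np.uint8),5)>0
    print('mat',fit(c,blob(c,cork,m,30)[0],[(62,0)]))
for n,p in dict(grey=(252,137),bottle=(309,135),jar=(206,142),clay=(352,155),scoopR=(335,275),scoopH=(271,263),forkH=(231,272),prong=(152,260),forktop=(178,252),scoopTop=(303,254),purple=(400,237),green=(385,202)).items(): print(n,px2w(a,p)[0,:2].round())
E
```

```text
dish (array([ 509.14540541, -275.82421615]), 607.0, 661.2352908570319)
pot (249, 176) [  9 192 101] (array([634.23628532,  12.92050268]), 469.0, 639.1097625555703)
pot (255, 233) [  9 187 101] (array([445.39493713,  -6.09248877]), 537.0, 654.1161859815475)
[ 14 143 123] [ 18 109 129]
mat (array([516.27452432, 276.53784793]), 2782.0, 1111.3153171807062)
dish (array([ 514.40294758, -271.06267789]), 720.0, 765.9223059561336)
pot (304, 200) [ 11 196  78] (array([366.25920833, -58.83205361]), 17.0, 774.6531672331039)
pot (304, 246) [  9 186  78] (array([677.71919947,  20.50638313]), 1.0, 1167.9513195678592)
[ 15 146 129] [ 19 113 145]
mat (array([542.43501763, 277.5683867 ]), 1815.0, 1154.0021248406265)
grey [767.   3.]
bottle [ 773. -187.]
jar [752. 156.]
clay [ 703. -329.]
scoopR [ 310. -260.]
scoopH [349. -58.]
forkH [322.  69.]
prong [360. 323.]
forktop [386. 240.]
scoopTop [ 377. -160.]
purple [ 429. -474.]
green [ 544. -431.]
```

View pics/crop.png

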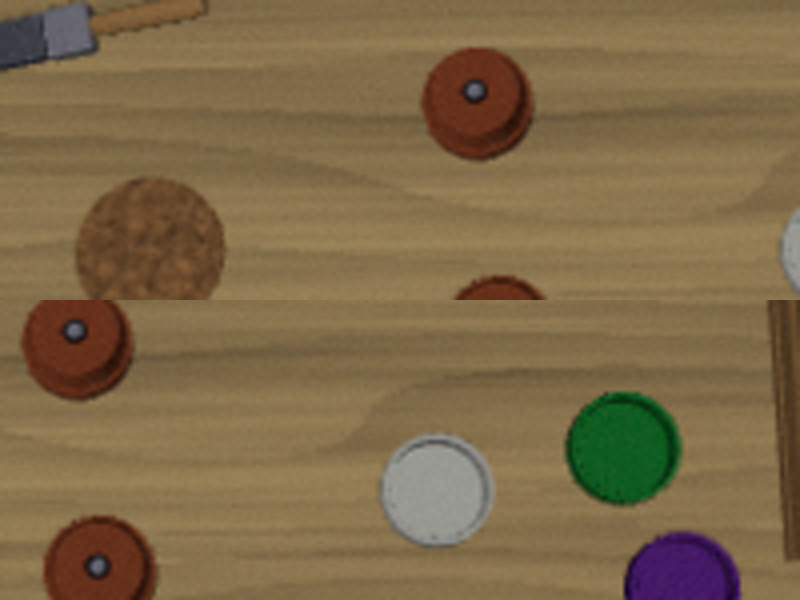

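The crop confirms it: the dish at (339,213) is plain white, while its neighbours are green and purple. Next I'll tighten the pot and mat masks.

```bash
python3 - <<'E'
from m import *
for f,d,ps,m in(('top0',(339,213),[(249,176),(255,233)],(168,212)),('scene0',(207,209),[(304,200),(304,246)],(406,231))):
    c=load(f); h=cv2.cvtColor(cv2.GaussianBlur(c['color'],(3,3),0),cv2.COLOR_RGB2HSV)
    w=(h[...,1]<70)&(h[...,2]>80); print('dish',fit(c,blob(c,w,d,24)[0],DISH))
    P=[]
    for p in ps: 
        r=fit(c,blob(c,(h[...,0]<14)&(h[...,1]>155),p,22 if f=='scene0' else 26)[0],[(45,0),(45,26),(35,55)]);P.append(r[0]); print('pot',r)
    v=P[0]-P[1]; print('mid',(P[0]+P[1])/2,np.linalg.norm(v),np.degrees(np.arctan2(v[1],v[0])))
    for t in(124,128,132): print('mat',fit(c,blob(c,cv2.medianBlur(((h[...,1]>t)&(h[...,0]<18)).astype(np.uint8),5),m,30)[0],[(62,0)]))
E
```

```text
dish (array([ 509.29743858, -276.05016539]), 633.0, 661.2330319953617)
pot (array([632.34646346,  12.02545848]), 555.5, 639.2920296614757)
pot (array([445.08423355,  -5.99537633]), 577.0, 654.1394859191496)
mid [538.7153485    3.01504108] 188.12733251111436 5.496826839781912
mat (array([514.68760535, 279.23618918]), 1070.5, 1111.4817484056111)
mat (array([515.0140261 , 279.18341291]), 1052.5, 1111.3692808417836)
mat (array([514.90024579, 279.20720572]), 1023.0, 1111.4075553192524)
dish (array([ 516.96562548, -270.01703735]), 786.5, 768.8922569848364)
pot (array([445.02508962,  -3.42070294]), 721.5, 859.3498855438083)
pot (array([628.59881655,  14.88064175]), 877.0, 1091.4187639330048)
mid [536.81195309   5.72996941] 184.48374572308398 -174.3067213243943
mat (array([515.79656848, 281.48967452]), 1047.5, 1100.6230631545186)
mat (array([515.75009605, 281.59278957]), 1020.5, 1100.5396935301833)
mat (array([516.18816915, 281.53392946]), 993.5, 1101.3925475215074)
```

```bash
cat > p.py <<'E'
# usage: p.py x y z yaw  -> tool-axis shift (m) and rotvec from measured pose
import sys; from h import *; from scipy.spatial.transform import Rotation as Ro
o=get_obs(); R=Ro.from_euler('xyz',o['tcp_rot']); x,y,z,yaw=map(float,sys.argv[1:])
T=Ro.from_euler('xyz',[np.pi,0,yaw])
print('shift',(R.inv().apply(np.array([x,y,z])-o['tool_pos'])/1000).round(4),'turn',(R.inv()*T).as_rotvec().round(4),'t',o['time'],o['tool_pos'].round(1),o['tcp_rot'].round(3))
E
python3 p.py 430 230 390 1.57
```

```text
shift [-0.3634 -0.1997  0.0143] turn [-1.2000e-03  7.0000e-04  1.3329e+00] t 0.1 [124.1 510.  404.1] [-3.14  -0.     2.903]
```

```bash
python3 -m pendant '[[[-0.036,-0.02,0],[0,0,0.12],0.06],[[-0.073,-0.04,0],[0,0,0.24],0.036],[[-0.109,-0.06,0],[0,0,0.36],0.036],[[-0.145,-0.08,0],[0,0,0.48],0.036],[[-0.182,-0.1,0],[0,0,0.6],0.036],[[-0.218,-0.12,0],[0,0,0.72],0.036],[[-0.254,-0.14,0],[0,0,0.84],0.036],[[-0.29,-0.16,0],[0,0,0.96],0.036],[[-0.327,-0.18,0],[0,0,1.08],0.036],[[-0.363,-0.2,0],[0,0,1.2],0.036]]' && python3 p.py 480 -120 390 1.326
```

```text
time: 0.93
tool_pos: [430.7, 228.2, 404.6]
tcp_rot: [-3.141, -0.0, 1.697]
contact_force: [0.3, 0.4, -0.6]
grip_width: 36.5
shift [-0.3516  0.0052  0.0145] turn [-3.000e-04 -1.000e-04  3.708e-01] t 0.9333 [430.7 228.2 404.6] [-3.141 -0.     1.697]
```

```bash
python3 -m pendant '[[[-0.036,0.001,0],[0,0,0.04],0.036],[[-0.072,0.001,0],[0,0,0.08],0.036],[[-0.108,0.002,0],[0,0,0.12],0.036],[[-0.144,0.002,0],[0,0,0.16],0.036],[[-0.18,0.003,0],[0,0,0.2],0.036],[[-0.216,0.003,0],[0,0,0.24],0.036],[[-0.252,0.004,0],[0,0,0.28],0.036],[[-0.288,0.004,0],[0,0,0.32],0.036],[[-0.324,0.005,0],[0,0,0.37],0.036],[[-0.352,0.005,0.014],[0,0,0.37],0.036]]' && python3 p.py 494 -342 300 1.326
```

```text
time: 1.77
tool_pos: [481.4, -121.1, 392.4]
tcp_rot: [3.137, 0.001, 1.329]
contact_force: [0.4, -0.7, 0.9]
grip_width: 36.1
shift [-0.2114  0.0647  0.0929] turn [0.0047 0.001  0.0031] t 1.7667 [ 481.4 -121.1  392.4] [3.137e+00 1.000e-03 1.329e+00]
```

```bash
python3 -m pendant '[[[-0.03,0.009,0],[0,0,0],0.036],[[-0.06,0.018,0],[0,0,0],0.036],[[-0.09,0.027,0],[0,0,0],0.036],[[-0.12,0.036,0],[0,0,0],0.036],[[-0.15,0.045,0],[0,0,0],0.036],[[-0.18,0.055,0.02],[0,0,0],0.036],[[-0.211,0.065,0.05],[0,0,0],0.036],[[-0.211,0.065,0.093],[0,0,0],0.036],[[-0.211,0.065,0.093],[0,0,0],0.036],[[-0.211,0.065,0.093],[0,0,0],0.036]]' && python3 p.py 494 -342 188 1.326
python3 -c "
from h import *
a=save('top','top1');b=save('wrist','wrist1')
cv2.imwrite('pics/v1.png',np.hstack([cv2.resize(a['color'][100:300,140:440],(400,267)),cv2.resize(b['color'],(356,267))])[:,:,::-1])"
```

```text
time: 2.6
tool_pos: [493.5, -338.4, 295.0]
tcp_rot: [-3.135, -0.004, 1.332]
contact_force: [0.1, 0.0, 0.5]
grip_width: 35.6
shift [-0.0038  0.002   0.107 ] turn [-0.0064 -0.0037  0.006 ] t 2.6 [ 493.5 -338.4  295. ] [-3.135 -0.004  1.332]
```

View pics/v1.png

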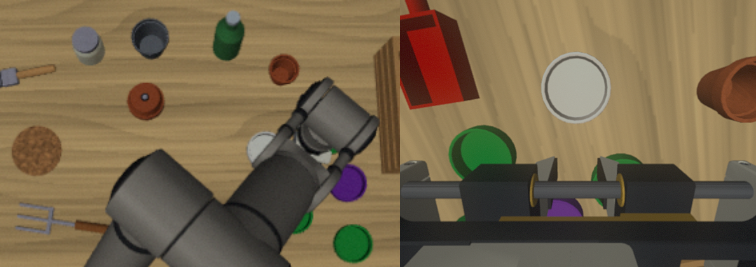

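The wrist view shows the dish ahead of the fingers at about (276,138) in wrist pixels, with a green look-alike near the right finger at (346,250). I'll measure both from here.

```bash
python3 - <<'E'
from m import *
c=load('wrist1'); h=cv2.cvtColor(cv2.GaussianBlur(c['color'],(3,3),0),cv2.COLOR_RGB2HSV)
print(fit(c,blob(c,(h[...,1]<70)&(h[...,2]>80),(276,138),62)[0],DISH))
for uv in [(340,245),(360,247),(130,240),(100,240)]: print(px2w(c,uv,28)[0].round())
g=(h[...,0]>50)&(h[...,0]<75)&(h[...,1]>120); ys,xs=np.where(g&(np.arange(560)>290)); print(xs.min(),xs.max(),ys.min())
print(px2w(c,[(xs.mean(),ys.min())],28).round())
E
```

```text
(array([ 507.40730672, -275.45768092]), 9792.5, 10036.993734170159)
[ 541. -377.   28.]
[ 558. -383.   28.]
[ 360. -328.   28.]
[ 334. -322.   28.]
302 377 243
[[ 542. -375.   28.]]
```

```bash
python3 -m pendant '[[[-0.001,-0.003,0.02],[0,0,0.01],0.036],[[-0.001,-0.003,0.05],[0,0,0.02],0.036],[[-0.001,-0.003,0.075],[0,0,0.02],0.036],[[-0.001,-0.003,0.095],[0,0,0.02],0.036],[[-0.001,-0.003,0.105],[0,0,0.02],0.036],[[-0.001,-0.003,0.107],[0,0,0.02],0.036],[[-0.001,-0.003,0.107],[0,0,0.02],0.036]]' && python3 p.py 536.5 -166.5 188 1.311
```

```text
time: 3.28
tool_pos: [491.8, -338.9, 192.2]
tcp_rot: [3.14, 0.001, 1.314]
contact_force: [-0.1, 0.4, 1.2]
grip_width: 35.8
shift [ 0.1781 -0.0007  0.004 ] turn [0.0019 0.0008 0.0026] t 3.2833 [ 491.8 -338.9  192.2] [3.140e+00 1.000e-03 1.314e+00]
```

```bash
python3 -m pendant '[[[0.003,0,0.004],[0,0,0],0.036],[[0.007,0,0.004],[0,0,0],0.036],[[0.012,0,0.004],[0,0,0],0.036],[[0.018,0,0.004],[0,0,0],0.036],[[0.025,0,0.004],[0,0,0],0.036],[[0.033,0,0.004],[0,0,0],0.036],[[0.042,0,0.004],[0,0,0],0.036],[[0.051,0,0.004],[0,0,0],0.036],[[0.06,0,0.004],[0,0,0],0.036],[[0.069,0,0.004],[0,0,0],0.036]]' && python3 -m pendant '[[[0.009,0,0],[0,0,0],0.036],[[0.018,0,0],[0,0,0],0.036],[[0.027,0,0],[0,0,0],0.036],[[0.036,0,0],[0,0,0],0.036],[[0.045,0,0],[0,0,0],0.036],[[0.054,0,0],[0,0,0],0.036],[[0.062,0,0],[0,0,0],0.036],[[0.068,0,0],[0,0,0],0.036],[[0.072,0,0],[0,0,0],0.036],[[0.073,0,0],[0,0,0],0.036]]' && python3 p.py 536.5 -166.5 188 1.311
python3 -c "
from h import *
a=save('scene','scene2');b=save('wrist','wrist2')
cv2.imwrite('pics/v2.png',np.hstack([cv2.resize(a['color'][120:320,100:460],(440,244)),cv2.resize(b['color'],(325,244))])[:,:,::-1])"
```

```text
time: 4.12
tool_pos: [509.2, -271.7, 187.3]
tcp_rot: [3.14, 0.001, 1.313]
contact_force: [-1.1, -3.8, 3.4]
grip_width: 36.3
time: 4.95
tool_pos: [527.6, -200.9, 187.1]
tcp_rot: [3.141, 0.0, 1.314]
contact_force: [-1.3, -4.9, 5.2]
grip_width: 36.5
shift [ 0.0356 -0.0002 -0.0009] turn [0.0007 0.0004 0.0028] t 4.95 [ 527.6 -200.9  187.1] [3.141 0.    1.314]
```

View pics/v2.png

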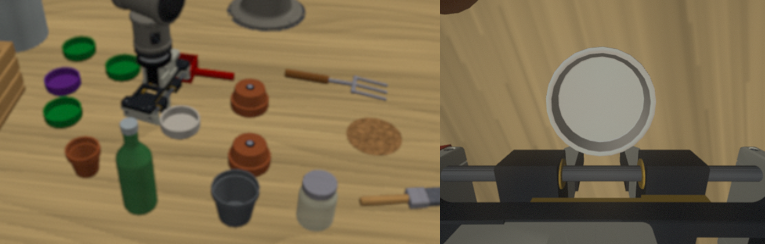

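The dish sits upright and centred between the fingertips, and nothing else has been disturbed. I'll finish this leg, back off to turn, and measure from there.

```bash
python3 -m pendant '[[[0.006,0,-0.001],[0,0,0],0.036],[[0.014,0,-0.001],[0,0,0],0.036],[[0.022,0,-0.001],[0,0,0],0.036],[[0.028,0,-0.001],[0,0,0],0.036],[[0.033,0,-0.001],[0,0,0],0.036],[[0.035,0,-0.001],[0,0,0],0.036],[[0.033,0,-0.001],[0,0,0],0.036],[[0.023,0,-0.001],[0,0,0],0.036],[[0.013,0,-0.001],[0,0,0],0.036],[[0.013,0,-0.001],[0,0,0],0.036]]' && python3 p.py 556 -180 188 1.669
python3 - <<'E'
from m import *
c=save('wrist','wrist3');h=cv2.cvtColor(cv2.GaussianBlur(c['color'],(3,3),0),cv2.COLOR_RGB2HSV)
r=fit(c,blob(c,(h[...,1]<70)&(h[...,2]>80),(276,160),95)[0],DISH);print(r)
t=save('top','top3')
x,y=r[0]; a=np.linspace(0,6.28,60)
v=c['color'].copy()
for z in(0,28):
  for p in w2px(c,np.c_[x+45*np.cos(a),y+45*np.sin(a),0*a+z]): cv2.circle(v,tuple(map(int,p)),1,(255,0,0),-1)
for X,Y in((633.0,12.8),(445,-5.3)):
  for p in w2px(c,np.c_[X+45*np.cos(a),Y+45*np.sin(a),0*a+26]): 
    if 0<p[0]<560 and 0<p[1]<420: cv2.circle(v,tuple(map(int,p)),1,(0,0,255),-1)
cv2.imwrite('pics/v3.png',np.hstack([v,cv2.resize(t['color'][130:270,220:300],(240,420))])[:,:,::-1])
E
```

```text
time: 5.88
tool_pos: [530.2, -191.3, 187.8]
tcp_rot: [3.141, 0.0, 1.311]
contact_force: [-1.0, -0.0, 0.4]
grip_width: 35.8
shift [ 0.0176  0.022  -0.0002] turn [ 0.0006  0.0005 -0.3581] t 5.8833 [ 530.2 -191.3  187.8] [3.141 0.    1.311]
(array([ 545.47009184, -129.24431201]), 21796.5, 31533.118080332584)
```

View pics/v3.png

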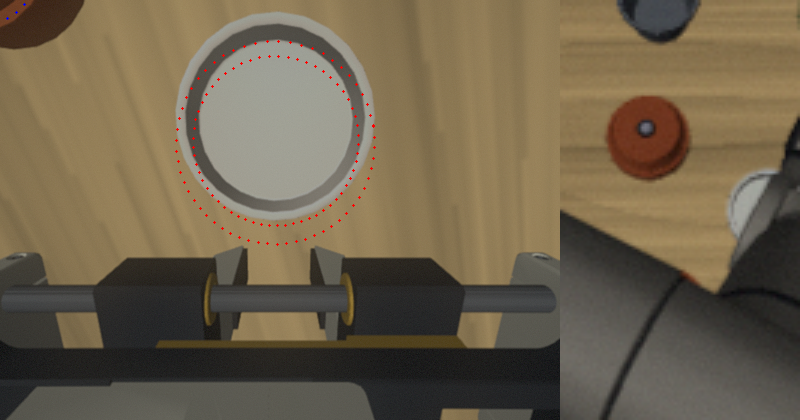

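The mask caught only the inside floor. The outer rim spans about u 177–374 and v 13–219, so I'll fit the rim directly.

```bash
python3 - <<'E'
from m import *
c=load('wrist3')
a=np.linspace(0,2*np.pi,361)
def f(p):
    q=w2px(c,np.c_[p[0]+45*np.cos(a),p[1]+45*np.sin(a),0*a+28]); return np.array([q[:,0].min()-177,q[:,0].max()-374,q[:,1].min()-13,q[:,1].max()-219])
r=least_squares(f,[550,-116],diff_step=1e-3);print(r.x,r.fun)
E
```

```text
[ 548.31155912 -118.66631022] [-3.00916259  3.01864302 -2.35119992  4.15936718]
```

```bash
python3 -m pendant '[[[-0.004,0.005,0],[0,0,-0.06],0.036],[[-0.004,0.009,0],[0,0,-0.14],0.036],[[0,0.014,0],[0,0,-0.22],0.036],[[0.006,0.018,0],[0,0,-0.3],0.036],[[0.012,0.021,0],[0,0,-0.343],0.036],[[0.012,0.021,0],[0,0,-0.343],0.036],[[0.012,0.021,0],[0,0,-0.343],0.036]]' && python3 p.py 538.3 -47.5 188 1.654
python3 - <<'E'
from m import *
c=save('wrist','wrist4')
v=c['color'].copy();a=np.linspace(0,6.28,90)
for X,Y,z in((633.0,12.8,26),(445,-5.3,26),(548.3,-118.7,28),(633,12.8,0),(445,-5.3,0)):
  R=45
  for p in w2px(c,np.c_[X+R*np.cos(a),Y+R*np.sin(a),0*a+z]): 
    if 0<p[0]<560 and 0<p[1]<420: cv2.circle(v,tuple(map(int,p)),1,(0,0,255),-1)
cv2.imwrite('pics/v4.png',v[:,:,::-1])
E
```

```text
time: 6.57
tool_pos: [554.0, -182.7, 187.6]
tcp_rot: [-3.141, -0.0, 1.655]
contact_force: [-0.2, -0.6, -0.0]
grip_width: 36.0
shift [ 0.136  -0.0043 -0.0003] turn [-0.0001 -0.0002  0.0008] t 6.5667 [ 554.  -182.7  187.6] [-3.141 -0.     1.655]
```

View pics/v4.png

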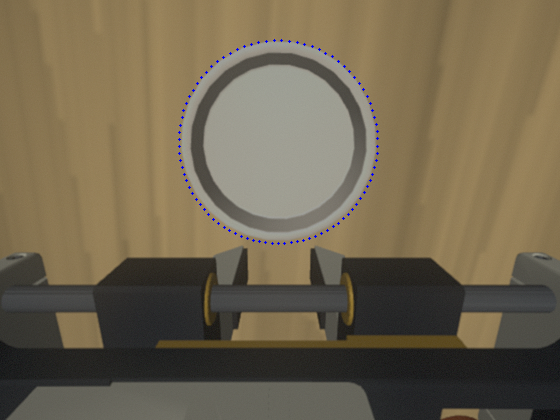

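Overlay matches the dish rim well, and the dish is centred ahead of the fingers; the pots are out of view. I'll push partway, then check the gap.

```bash
python3 -m pendant '[[[0.004,0,0],[0,0,0],0.036],[[0.009,0,0],[0,0,0],0.036],[[0.014,0,0],[0,0,0],0.036],[[0.02,0,0],[0,0,0],0.036],[[0.027,0,0],[0,0,0],0.036],[[0.035,0,0],[0,0,0],0.036],[[0.043,0,0],[0,0,0],0.036],[[0.05,0,0],[0,0,0],0.036],[[0.055,0,0],[0,0,0],0.036],[[0.057,0,0],[0,0,0],0.036]]' && python3 p.py 519.6 229 188 1.654
python3 - <<'E'
from m import *
c=save('wrist','wrist5')
v=c['color'].copy();a=np.linspace(0,6.28,90)
for X,Y,z in((633.0,12.8,26),(445,-5.3,26),(633,12.8,0),(445,-5.3,0)):
  for p in w2px(c,np.c_[X+45*np.cos(a),Y+45*np.sin(a),0*a+z]): 
    if 0<p[0]<560 and 0<p[1]<420: cv2.circle(v,tuple(map(int,p)),1,(0,0,255),-1)
cv2.imwrite('pics/v5.png',v[:,:,::-1])
E
```

```text
time: 7.45
tool_pos: [549.1, -125.0, 187.7]
tcp_rot: [-3.141, -0.0, 1.657]
contact_force: [-0.6, -2.2, 0.4]
grip_width: 36.2
shift [ 3.553e-01  1.000e-03 -2.000e-04] turn [-0.0001 -0.0002  0.0027] t 7.45 [ 549.1 -125.   187.7] [-3.141 -0.     1.657]
```

View pics/v5.png

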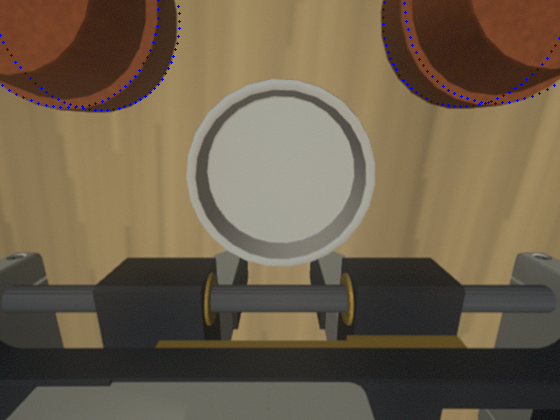

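The overlay fits both pots to about 1 mm, and the dish (u≈281) is centred on the gap (u≈281). Pushing through.

```bash
python3 -m pendant '[[[0.003,0,0],[0,0,0],0.036],[[0.008,0,0],[0,0,0],0.036],[[0.014,0,0],[0,0,0],0.036],[[0.021,0,0],[0,0,0],0.036],[[0.028,0,0],[0,0,0],0.036],[[0.035,0,0],[0,0,0],0.036],[[0.042,0,0],[0,0,0],0.036],[[0.049,0,0],[0,0,0],0.036],[[0.056,0,0],[0,0,0],0.036],[[0.063,0,0],[0,0,0],0.036]]' && python3 p.py 519.6 229 188 1.654
```

```text
time: 8.33
tool_pos: [543.8, -62.5, 187.8]
tcp_rot: [3.142, -0.0, 1.656]
contact_force: [-0.2, -2.8, 0.4]
grip_width: 36.0
shift [ 2.925e-01  7.000e-04 -2.000e-04] turn [ 0.0001 -0.      0.002 ] t 8.3333 [543.8 -62.5 187.8] [ 3.142 -0.     1.656]
```

No pot contact felt (2.8 N is plain sliding). Continuing.

```bash
python3 -m pendant '[[[0.007,0,0],[0,0,0],0.036],[[0.014,0,0],[0,0,0],0.036],[[0.021,0,0],[0,0,0],0.036],[[0.028,0,0],[0,0,0],0.036],[[0.035,0,0],[0,0,0],0.036],[[0.042,0,0],[0,0,0],0.036],[[0.049,0,0],[0,0,0],0.036],[[0.056,0,0],[0,0,0],0.036],[[0.063,0,0],[0,0,0],0.036],[[0.07,0,0],[0,0,0],0.036]]' && python3 -m pendant '[[[0.007,0,0],[0,0,0],0.036],[[0.014,0,0],[0,0,0],0.036],[[0.021,0,0],[0,0,0],0.036],[[0.028,0,0],[0,0,0],0.036],[[0.035,0,0],[0,0,0],0.036],[[0.042,0,0],[0,0,0],0.036],[[0.049,0,0],[0,0,0],0.036],[[0.056,0,0],[0,0,0],0.036],[[0.063,0,0],[0,0,0],0.036],[[0.07,0,0],[0,0,0],0.036]]' && python3 -m pendant '[[[0.007,0,0],[0,0,0],0.036],[[0.015,0,0],[0,0,0],0.036],[[0.023,0,0],[0,0,0],0.036],[[0.031,0,0],[0,0,0],0.036],[[0.039,0,0],[0,0,0],0.036],[[0.047,0,0],[0,0,0],0.036],[[0.055,0,0],[0,0,0],0.036],[[0.063,0,0],[0,0,0],0.036],[[0.069,0,0],[0,0,0],0.036],[[0.073,0,0],[0,0,0],0.036]]' && python3 p.py 519.6 229 188 1.654
python3 - <<'E'
from m import *
c=save('wrist','wrist6');b=save('scene','scene6')
v=c['color'].copy();a=np.linspace(0,6.28,120)
for X,Y,z,R in((515.3,280,0,62),):
  for p in w2px(c,np.c_[X+R*np.cos(a),Y+R*np.sin(a),0*a+z]): 
    if 0<p[0]<560 and 0<p[1]<420: cv2.circle(v,tuple(map(int,p)),1,(0,0,255),-1)
cv2.imwrite('pics/v6.png',np.hstack([v,cv2.resize(b['color'][140:320,340:440],(233,420))])[:,:,::-1])
E
```

```text
time: 9.17
tool_pos: [537.8, 7.1, 187.7]
tcp_rot: [3.142, -0.0, 1.656]
contact_force: [-0.2, -2.5, -0.5]
grip_width: 35.9
time: 10.0
tool_pos: [531.9, 76.9, 187.7]
tcp_rot: [-3.142, -0.0, 1.656]
contact_force: [0.3, -2.7, -0.1]
grip_width: 36.0
time: 10.83
tool_pos: [525.6, 149.8, 187.7]
tcp_rot: [-3.142, -0.0, 1.656]
contact_force: [0.3, -2.4, 0.1]
grip_width: 36.1
shift [ 0.0794  0.0008 -0.0003] turn [-0.     -0.0002  0.0023] t 10.8333 [525.6 149.8 187.7] [-3.142 -0.     1.656]
```

View pics/v6.png

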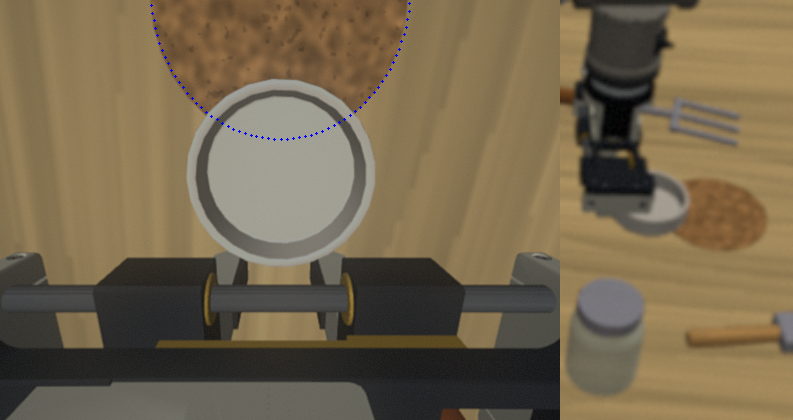

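The dish is through the gap and half onto the mat, with the mat overlay matching. Last stretch.

```bash
python3 -m pendant '[[[0.008,0,0],[0,0,0],0.036],[[0.017,0,0],[0,0,0],0.036],[[0.026,0,0],[0,0,0],0.036],[[0.035,0.001,0],[0,0,0],0.036],[[0.044,0.001,0],[0,0,0],0.036],[[0.053,0.001,0],[0,0,0],0.036],[[0.062,0.001,0],[0,0,0],0.036],[[0.069,0.001,0],[0,0,0],0.036],[[0.074,0.001,0],[0,0,0],0.036],[[0.077,0.001,0],[0,0,0],0.036]]' && python3 p.py 519.6 229 188 1.654
python3 - <<'E'
from m import *
c=save('wrist','wrist7')
a=np.linspace(0,2*np.pi,361)
for cc,e in((load('wrist6'),(187,375,79,265)),):
  def f(p):
    q=w2px(cc,np.c_[p[0]+45*np.cos(a),p[1]+45*np.sin(a),0*a+28]); return np.array([q[:,0].min()-e[0],q[:,0].max()-e[1],q[:,1].min()-e[2],q[:,1].max()-e[3]])
  r=least_squares(f,[520,200],diff_step=1e-3);print('dish at wrist6',r.x,r.fun)
v=c['color'].copy()
for p in w2px(c,np.c_[515.3+62*np.cos(a),280+62*np.sin(a),0*a]):
    if 0<p[0]<560 and 0<p[1]<420: cv2.circle(v,tuple(map(int,p)),1,(0,0,255),-1)
cv2.imwrite('pics/v7.png',v[:,:,::-1])
E
```

```text
time: 11.77
tool_pos: [520.0, 226.5, 187.7]
tcp_rot: [-3.142, -0.0, 1.656]
contact_force: [0.7, -1.7, -0.1]
grip_width: 35.8
shift [ 0.0025 -0.0002 -0.0003] turn [-0.0001 -0.0001  0.0025] t 11.7667 [520.  226.5 187.7] [-3.142 -0.     1.656]
dish at wrist6 [522.20130697 200.2994893 ] [-2.4565594   2.45625082 -2.11027058  3.59461277]
```

View pics/v7.png

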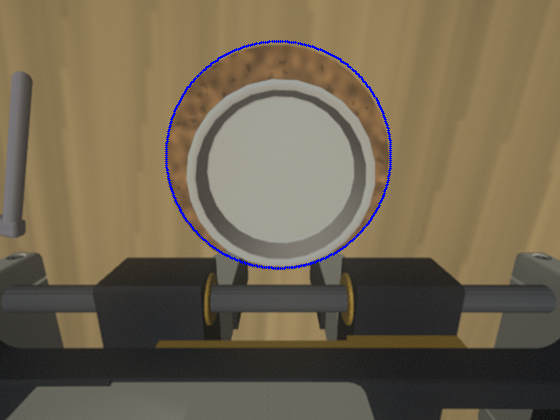

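The dish is at about (516,277) and the mat at (515,280). I'll push 3 mm more, retreat and lift clear.

```bash
python3 -m pendant '[[[0.0015,0,0],[0,0,0],0.036],[[0.003,0,0],[0,0,0],0.036],[[0.003,0,0],[0,0,0],0.036],[[0,0,0],[0,0,0],0.036],[[-0.01,0,0],[0,0,0],0.036],[[-0.025,0,0],[0,0,0],0.036],[[-0.04,0,-0.01],[0,0,0],0.036],[[-0.055,0,-0.04],[0,0,0],0.036],[[-0.06,0,-0.075],[0,0,0],0.036],[[-0.06,0,-0.11],[0,0,0],0.036]]' && python3 -m pendant '[[[-0.02,0,-0.03],[0,0,0],0.036],[[-0.05,0,-0.06],[0,0,0],0.036],[[-0.08,0,-0.09],[0,0,0],0.036],[[-0.11,0,-0.12],[0,0,0],0.036],[[-0.14,0,-0.12],[0,0,0],0.036],[[-0.14,0,-0.12],[0,0,0],0.036],[[-0.14,0,-0.12],[0,0,0],0.036]]'
python3 - <<'E'
from m import *
t=save('top','top8');b=save('scene','scene8');c=save('wrist','wrist8')
cv2.imwrite('pics/v8.png',np.vstack([np.hstack([t['color'][100:300,130:430],b['color'][130:330,130:490]]),cv2.resize(c['color'],(660,380),interpolation=cv2.INTER_AREA)])[:,:,::-1])
for n,cc,uv in(('top',t,(168,210)),('scene',b,(406,229))):
  h=cv2.cvtColor(cv2.GaussianBlur(cc['color'],(3,3),0),cv2.COLOR_RGB2HSV)
  try: print(n,fit(cc,blob(cc,(h[...,1]<70)&(h[...,2]>80),uv,24)[0],DISH))
  except Exception as e: print(n,e)
E
```

```text
time: 12.65
tool_pos: [525.3, 163.7, 298.5]
tcp_rot: [-3.14, 0.0, 1.653]
contact_force: [0.4, 0.0, -0.5]
grip_width: 36.2
time: 13.23
tool_pos: [537.0, 24.4, 417.9]
tcp_rot: [3.141, -0.0, 1.652]
contact_force: [-0.5, -0.2, 0.1]
grip_width: 35.7
top (array([517.60861674, 280.75474167]), 600.0, 664.8203272753162)
scene (array([515.23305648, 282.99913176]), 726.0, 850.5274859841447)
```

View pics/v8.png

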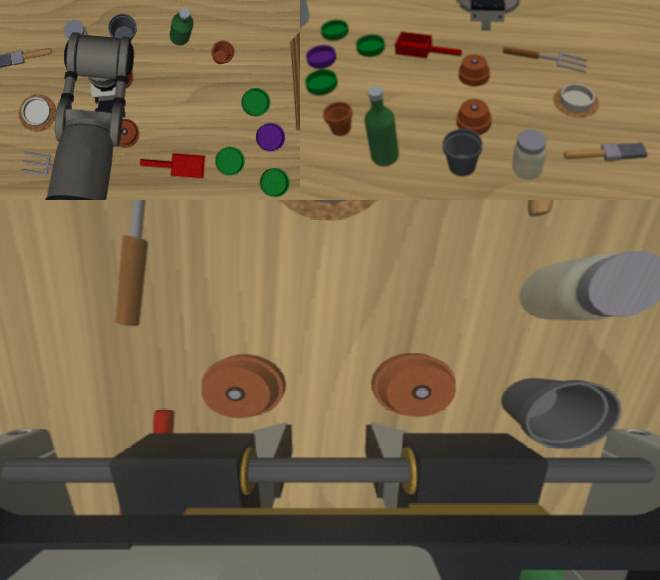

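The dish is on the mat, about 2–3 mm off centre in both cameras against the 17 mm allowed. The bystanders are in place and the robot is clear.

```bash
python3 -c "
from plant import *; print(close_job())"
```

```text
the job is handed in; nothing more can be done
None
```

The white dish is standing wholly on the cork mat. I pushed it there along the worktop with the partly closed fingertips, through the gap between the two fixed pots, and handed the job in at about 13 s.

- **Push:** I made one slanting push to line the dish up with the gap, then one straight push through it and onto the mat. The force readings stayed around 2–5 N throughout, with no sign of touching either pot.
- **Dish position:** The last check put the dish at (517.6, 280.8) mm from the top camera and (515.2, 283.0) mm from the scene camera. The mat centre is at about (515, 280) mm, so the dish is about 3 mm off centre against the 17 mm allowed. The two cameras disagree by about 3 mm, which is close to what their calibration allows.
- **Everything else:** By eye, the bystanders look unmoved; I did not measure them again. The arm finished raised clear with no contact.
- **Failed check:** One automatic fit of the dish partway through caught only its inner floor, so I redid it from the rim. The redone fit matched the next picture.

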